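# Clamp a grinding jar in the shaker mill with its draw latch

## Robot

A 6-joint arm with a two-finger parallel gripper is mounted at the origin on the work surface. World frame = base frame: x ahead of the robot, y to its left, z up, the work surface at z = 0. Lengths are in m, angles in rad, forces in N, time in s.
With the tool pointing down it reaches from about 0.425 to 0.925 m from the base axis. Payload 12.5 kg.
Tool frame: the origin (TCP) lies midway between the tips of the shut fingers; the grasp point (between the pads) lies 19 mm behind it; z points along the fingers, y is the line along which they close (so a half turn about z gives the same grasp; the last joint's range is limited). The gripper opens to 85 mm and grips with 20 to 120 N. Pads are 22 mm wide; open, the fingers measure 114 mm over their backs; the gripper's body (76 mm by 85 mm) begins 54 mm behind the grasp point. The pads swing forward as they close: fully open they stand 13 mm farther back than shut.
Start: joints at [1.144, 0.491, 1.559, -0, 1.092, -0.106], TCP at [0.197, 0.593, 0.231] pointing down, gripper open.
Joint ranges: [-3.1, 3.1], [-0.84, 2.19], [0.05, 2.79], [-1.13, 4.28], [0.06, 2.93], [-2.69, 2.69]. Speed limits (rad/s): [2.22, 2.22, 2.79, 3.14, 3.14, 3.14].

## Interface

Orientations are given as a unit quaternion [x, y, z, w].
In Python, from rig import * gives the robot as it stands.
- The arm moves only by the tool drive_tool, never from a script. Its arguments are lists of equal length, an entry for each row: "grip": the opening, from 0 (shut) to 1 (fully open); "dp": the shift along the tool's x, y, z as a fraction of full scale, a list of three; "twist": the turn about the tool's z as a fraction of full scale. A call has 1 to 20 rows; each row shifts and turns the commanded pose from where the row before left it, along the tool's axes as they then stand; what a row does not reach is not made up. Full scale, the value 1, is 20 mm for a shift and 4 degrees for a turn. A row lasts 1/10 s, in which the tool goes at most 50 mm and 8.59 degrees, less where a joint would pass 70% of its speed; a pose out of reach is approached as far as the arm can. A call with a number of a shift or a turn outside -1 to 1 is refused whole. A call with a gripper value outside its range is refused whole. The fingers move at their own pace and stop on an object; "squeeze" is the grip in N (left out, the last holds). Time passes only in rows, so rows that do not move let the fingers close. It gives the time, the measured TCP pose, the force, the opening and the grip force at its end, in the units of the state.
- read_state(): the state, without advancing time (a new reading comes with each control period).
- snapshot(name): name is "side" or "top" or "wrist"; returns the picture (420x560x3 uint8, blue, green, red); there is no depth.
- camera_info(name): a dict with "fx", "fy", "cx", "cy" (pixels), "rvec" (rotation vector, rad) and "tvec" (3), from world to camera coordinates, as OpenCV has them; the wrist camera has in their place "hand_eye" (4x4, takes a point from camera to tool coordinates, whose origin is the TCP and whose axes are the flange's). Camera axes: x right, y down, z forward; pixel columns grow to the right and rows downward; lengths in m; the calibration is good to about 2 mm. A picture is of the moment at which its call begins: read the wrist's pose just before it. camera_info takes no time and is no camera call.
- hand_in(): hands the job in; it is judged then, once.
The state is a dict: "time": time; "qpos": joint angles; "joint_vel": joint speeds; "effort": joint torques, N m; "eef_pos": TCP position; "tool_rot": TCP orientation; "contact_force": force on the tool from outside, world axes, zero at the start; "wrist_torque": the same for the moment, N m; "gripper_width": opening from 0.0 (shut) to 1.0 (fully open); "grip_force": force on a finger pad.
Only numpy, scipy, OpenCV 4.12 (cv2) and the standard library are available. Lean on these libraries where they do the work, as an engineer would, in place of code of your own. Each camera call takes 0.05 s, during which the arm holds its last target. There are 200 camera calls.

## Task

Lay the steel grinding jar in the cradle of the green shaker mill, square and centred on the two V saddles, and swing the hinged clamp arm over until its pad rests on the jar. Then hook the spring loop of the draw latch over the two horns at the end of the clamp arm and press the red lever down over centre until it stays flat on its own, so that the jar is held tight. Leave the tip box, the amber bottle and the tube rack where they are, and let go of everything.

Things in the scene. Friction and masses are not known exactly. Their poses are not given: they have to be found in the camera images.
- mill: Green bench shaker mill, fixed; housing 290 x 165 mm, aluminium platform 300 x 170 mm, its top 90 mm up. Origin: centre of the underside. x: along its length, from the clamp arm's hinge (-x end) over the cradle to the latch lever (+x end); y: along the seated jar; z up. Clamp arm, lever and loop all swing in the plane y = 0: their hinges are parallel to y.
- cradle (a point): Centre of the seated jar: mill frame (-58, 0, 130) mm, same axes as the mill. The jar's round body lies on two 90-degree V saddles, each 14 mm wide, centred 28 mm either side along y and ending 5 mm below the jar's axis; the caps hang outside them with 5 mm play each way. Between the saddles 42 mm are free for fingers, down to the platform 40 mm below the axis.
- jar_center (a point): Centre of the loose grinding jar, on its axis; x = its long axis (either way round is good). 120 mm long, about 0.55 kg: steel body 54 mm in diameter and 80 mm long in the middle, an octagonal cap 60 mm across flats and 20 mm long on each end. It starts lying on flats of its caps, axis 30 mm above the bench.
- clamp (a joint): Clamp arm angle (rad): 0 = down, pad just on the seated jar; grows as the arm swings up and over to the mill's -x side (at most 1.65). Stiff hinge: stays where left, moved by about 4 N at the cross piece. L-shaped: at 0 a leg goes up from the hinge, then a flat bar 24 mm wide runs to +x, its flat top (outer) face 70 mm above the hinge axis.
- clamp_hinge (a point): Hinge axis of the clamp arm: mill frame (-133, 0, 100) mm.
- clamp_end (a point): Middle of the outer face of the clamp arm's cross piece (12 x 64 mm, 8 mm thick), 73 mm along the bar from the hinge, above the rubber pad. From here on the arm is a fork: two prongs 13 mm wide, 8 mm thick, 38 mm apart, ending 133 mm from the hinge. Moves with the arm.
- keeper (a point): Seat of the middle of the loop's bar when hooked: between the horns, on their hinge side; on the arm, 115 mm along and 74.5 mm above its hinge. x along the arm away from the hinge, z out of its outer face. A horn 6 mm thick, 10 mm wide, 15.5 mm high stands on each prong, 25 mm either side of y = 0, its near face at x +4.5 mm. Prong tops at z -4.5 mm.
- lever (a joint): Latch lever angle (rad): 0 = closed, pointing to mill +x and 20 degrees below level; grows as it is raised (at most 1.75 = 80 degrees above level). 30 mm wide, flat outer face 11 mm from the line through its pivot. Stiff: stays where left. With the loop hooked it needs up to 8 N at its end, passes dead centre at 0.2 rad, then stays at 0.
- lever_pivot (a point): Axis of the latch lever: mill frame (57, 0, 147) mm. The loop's own pivot is on the lever, 20 mm from this axis, 12 degrees (toward closed) behind the lever's direction.
- lever_tip (a point): Centre of the lever's red end bar (12 mm thick, 30 mm wide), 86 mm from the lever pivot; moves with the lever.
- loop (a joint): Angle of the spring loop to the lever (rad): 0 when latched, about 1.4 when hooked with the lever raised; starts at 2.25 to 2.5, standing up on the cradle side of the lever. Stiff pivot: stays where left; pulling on the loop draws the lever along.
- loop_bar (a point): Middle of the loop's end bar: the round steel bar, 9 mm in diameter, parallel to mill y, to be pinched and hooked over the horns. The U-shaped loop is 82 mm wide; its bar is 93 mm from the loop's pivot with the spring relaxed.
- loop_spring (a joint): Stretch of the loop's spring (m): 0 relaxed, about 0.005 when latched (12 N per mm).
- tipbox: Bystander: blue pipette tip box with a pale lid, 124 x 86 mm, 68 mm high, loose. Origin at the centre of its underside.
- bottle: Bystander: amber bottle with blue cap, 64 mm in diameter, 135 mm high, loose. Origin at the centre of its underside.
- rack: Bystander: orange tube rack with capped tubes, 100 x 56 mm, 64 mm high, loose. Origin at the centre of its underside.

How it is judged:
On the way, in this order (a step that is already met when the one before it is completed fails the run):
1. the jar lies seated in the cradle, with the clamp arm still up (x of jar_center in the frame of cradle between -0.005 and 0.005 m and y of jar_center in the frame of cradle between -0.009 and 0.009 m and z of jar_center in the frame of cradle between -0.006 and 0.004 m and angle between the x axis of jar_center and the y axis of cradle, either way round below 0.07 rad and value of joint clamp above 0.5 rad), for 0.2 s.
2. the clamp arm is down with its pad on the seated jar (x of jar_center in the frame of cradle between -0.005 and 0.005 m and y of jar_center in the frame of cradle between -0.009 and 0.009 m and z of jar_center in the frame of cradle between -0.006 and 0.004 m and angle between the x axis of jar_center and the y axis of cradle, either way round below 0.07 rad and value of joint clamp between -0.05 and 0.05 rad), for 0.2 s.
3. the loop's bar is down behind the horns with the lever still raised (all of step 2 and x of loop_bar in the frame of keeper between -0.018 and 0.005 m and z of loop_bar in the frame of keeper between -0.008 and 0.007 m and y of loop_bar in the frame of keeper between -0.008 and 0.008 m and value of joint lever above 0.7 rad), for 0.2 s.
At the end, for the whole second after the job is handed in: Jar within 5 mm across, 9 mm along, 6 mm in height and 4 degrees of its seat in the cradle; clamp arm within 0.05 rad of 0; loop bar down behind the horns (at most 7 mm above its seat); lever at rest below 0.08 rad with the loop spring stretched over 3 mm; bystanders where they were (all of step 2 and x of loop_bar in the frame of keeper between -0.018 and 0.005 m and z of loop_bar in the frame of keeper between -0.008 and 0.007 m and y of loop_bar in the frame of keeper between -0.008 and 0.008 m and value of joint lever below 0.08 rad and value of joint loop_spring above 0.003 m and velocity of joint lever between -0.05 and 0.05 rad/s and distance of each of tipbox, bottle, rack from where it was at the start of the episode below 0.025 m); the robot touches nothing.
It fails at once if the tip box is shifted more than 25 mm or tipped (distance of tipbox from where it was at the start of the episode above 0.025 m or angle between tipbox's own z axis and vertical above 0.3 rad).
It fails at once if the amber bottle is shifted more than 25 mm or tipped (distance of bottle from where it was at the start of the episode above 0.025 m or angle between bottle's own z axis and vertical above 0.3 rad).
It fails at once if the tube rack is shifted more than 25 mm or tipped (distance of rack from where it was at the start of the episode above 0.025 m or angle between rack's own z axis and vertical above 0.3 rad).
It also fails if it takes over 67 s, if anything falls off the work surface, if the arm or the gripper's body presses on something with over 40 N, if the wrist force passes 120 N, or if a joint passes its speed limit or range.

## Working session

There is one attempt and no reset: what is moved stays moved. The work goes in short steps, Python scripts to look and compute and a tool call to move; the robot and the scene stay as the last step left them, time stands still between calls to the robot, and variables do not carry over. Pictures are saved under pics/ and viewed, at most 10 in all, crops included, and the job is handed in when it is done.

Besides the shell and the picture viewer there is one more tool, called after "Call:" as name([rows], argument=value, ...), one row to a line, values as JSON. drive_tool: Moves the arm, as the interface text tells. Shift numbers are shares of 20 mm and turn numbers shares of 4 degrees, none past 1 either way. Its arguments: {"type":"object","properties":{"grip":{"type":"array","items":{"type":"number"}},"dp":{"type":"array","items":{"type":"array","items":{"type":"number","minimum":-1,"maximum":1}}},"twist":{"type":"array","items":{"type":"number","minimum":-1,"maximum":1}},"squeeze":{"type":"number"}},"required":["grip","dp","twist"]}

```bash
mkdir -p pics; ls
python3 - <<'E'
from rig import *
import cv2,numpy as np
s=read_state(); print({k:np.round(v,3) for k,v in s.items()})
for n in("side","top"):
    cv2.imwrite(f"pics/{n}0.png",snapshot(n)); c=camera_info(n)
    R=cv2.Rodrigues(np.array(c["rvec"],float))[0]; print(n,c["fx"],c["cx"],c["cy"],-R.T@np.array(c["tvec"]).ravel(),R.round(2).tolist())
print(camera_info("wrist"))
E
```

```text
pics
{'time': np.float64(0.0), 'qpos': array([ 1.144,  0.492,  1.559,  0.   ,  1.092, -0.106]), 'joint_vel': array([ 0., -0.,  0., -0., -0., -0.]), 'effort': array([-3.0000e-03, -6.1844e+01, -2.6159e+01, -0.0000e+00,  4.0000e-03,
        0.0000e+00]), 'eef_pos': array([0.197, 0.593, 0.231]), 'tool_rot': array([ 0.16 ,  0.987, -0.001, -0.   ]), 'contact_force': array([-0.503,  0.257,  0.653]), 'wrist_torque': array([-0.007, -0.012,  0.007]), 'grip_force': np.float64(0.0), 'gripper_width': np.float64(0.999)}
side 436.695284467479 282.41447401854083 211.5239175558414 [0.3501214  0.72052748 0.78220104] [[-0.97, -0.24, 0.01], [-0.16, 0.62, -0.77], [0.18, -0.75, -0.64]]
top 386.1420680485595 283.8761171261365 212.19277162982337 [ 3.10924940e-01 -1.91030638e-04  1.18770011e+00] [[-0.09, -1.0, -0.01], [-0.97, 0.09, -0.22], [0.22, -0.01, -0.98]]
{'fx': 344.56470415946234, 'fy': 344.56470415946234, 'cx': 287.65148854188647, 'cy': 207.6397104181921, 'hand_eye': array([[ 7.48967497e-04, -9.50975020e-01, -3.09266795e-01,
         7.96240946e-02],
       [ 9.99999711e-01,  6.72728764e-04,  3.53154728e-04,
        -3.25446236e-04],
       [-1.27788655e-04, -3.09266970e-01,  9.50975249e-01,
        -1.43121153e-01],
       [ 0.00000000e+00,  0.00000000e+00,  0.00000000e+00,
         1.00000000e+00]])}
```

View pics/top0.png

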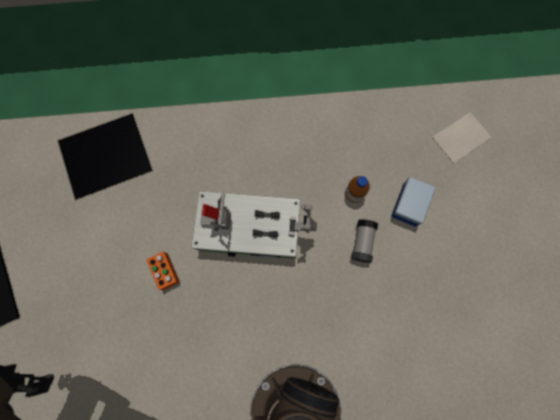

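View pics/side0.png

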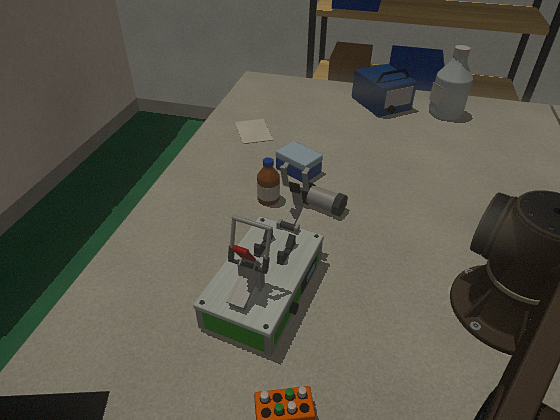

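Top view: the mill platform has corners at about (202,193), (300,198), (297,257) and (194,248). The red lever is at (210,213), so mill +x points left, and the clamp arm is up at (305,220). The jar runs from (371,222) to (361,258), with the bottle at (359,187), the tip box at (413,202) and the rack at (162,270). The side view confirms this: the loop stands up over the lever and the clamp arm is swung back.

```bash
cat > h.py <<'E'
from rig import *
import cv2,numpy as np
from scipy.spatial.transform import Rotation as Ro
def cam(n,s=None):
    c=camera_info(n); K=np.array([[c["fx"],0,c["cx"]],[0,c["fy"],c["cy"]],[0,0,1]])
    if n=="wrist":
        s=s or read_state(); T=np.eye(4); T[:3,:3]=Ro.from_quat(s["tool_rot"]).as_matrix(); T[:3,3]=s["eef_pos"]
        T=T@np.array(c["hand_eye"]); return K,T[:3,:3],T[:3,3]
    R=cv2.Rodrigues(np.array(c["rvec"],float))[0]
    return K,R.T,-R.T@np.array(c["tvec"],float).ravel()
def ray(C,px,z):
    K,R,o=C; px=np.atleast_2d(np.array(px,float))
    d=(R@np.linalg.inv(K)@np.c_[px,np.ones(len(px))].T).T
    return o+d*((z-o[2])/d[:,2])[:,None]
def proj(C,P):
    K,R,o=C; p=(K@R.T@(np.atleast_2d(P)-o).T).T; return p[:,:2]/p[:,2:]
def tri(C1,p1,C2,p2):
    A=[];b=[]
    for (K,R,o),p in((C1,p1),(C2,p2)):
        d=R@np.linalg.inv(K)@np.r_[p,1]; d/=np.linalg.norm(d); M=np.eye(3)-np.outer(d,d); A.append(M);b.append(M@o)
    return np.linalg.solve(sum(A),sum(b))
E
python3 - <<'E'
from h import *
im=cv2.imread("pics/top0.png"); C=cam("top")
g=cv2.cvtColor(im,cv2.COLOR_BGR2HSV)
sub=g[180:265,185:310]
m=((sub[...,2]>175)&(sub[...,1]<30)).astype(np.uint8)*255
print(m.mean()/255, np.percentile(sub[...,2],[10,50,90]))
m=cv2.morphologyEx(m,cv2.MORPH_OPEN,np.ones((5,5)))
cs,_=cv2.findContours(m,0,2); c=max(cs,key=cv2.contourArea)+np.array([185,180])
P=ray(C,c.reshape(-1,2),.09)
r=cv2.minAreaRect(P[:,:2].astype(np.float32)*1000); print("platform",r)
for n,p,z in[("jarA",(371,222),.04),("jarB",(361,258),.04),("bottle",(359,187),.07),("box",(413,202),.05),("rack",(162,270),.05),("corners",[(202,193),(300,198),(297,257),(194,248)],.09)]:
    print(n,ray(C,p,z).round(3).tolist())
E
```

```text
0.07783529411764706 [ 72.4 138.  175. ]
platform ((551.6804809570312, -28.93418312072754), (46.75907897949219, 89.48365020751953), 85.17646026611328)
jarA [[0.516, -0.275, 0.04]]
jarB [[0.411, -0.231, 0.04]]
bottle [[0.62, -0.246, 0.07]]
box [[0.564, -0.408, 0.05]]
rack [[0.425, 0.355, 0.05]]
corners [[0.637, 0.221, 0.09], [0.596, -0.065, 0.09], [0.425, -0.04, 0.09], [0.476, 0.251, 0.09]]
```

Call:
drive_tool([
  [-1, -0.95, -0.33],
  [-1, -0.95, -0.33],
  [-1, -0.95, -0.33],
  [-1, -0.95, -0.33],
  [-1, -0.95, -0.33],
  [-1, -0.95, -0.33],
  [-1, -0.95, -0.33],
  [-1, -0.95, -0.33],
  [-1, -0.95, -0.33],
  [-1, -0.95, -0.33],
  [-1, -0.95, -0.33],
  [-1, -0.95, -0.33],
  [-1, -0.95, -0.33],
  [-1, -0.95, -0.33],
  [-1, -0.95, -0.33],
  [-1, -0.95, -0.33],
  [-1, -0.95, -0.33],
  [-1, -0.95, -0.33],
  [-1, -0.95, -0.33],
  [-1, -0.95, -0.33],
], grip=[1, 1, 1, 1, 1, 1, 1, 1, 1, 1, 1, 1, 1, 1, 1, 1, 1, 1, 1, 1], twist=[0, 0, 0, 0, 0, 0, 0, 0, 0, 0, 0, 0, 0, 0, 0, 0, 0, 0, 0, 0])

```text
time: 2.1
eef_pos: [0.4571, 0.1053, 0.3634]
tool_rot: [0.16, 0.987, 0.0, -0.0]
contact_force: [0.1, 0.2, 0.3]
gripper_width: 1.0
grip_force: 0.0
```

Call:
drive_tool([
  [0, 0, 0],
  [0, 0, 0],
  [0, 0, 0],
  [0, 0, 0],
  [0, 0, 0],
], grip=[1, 1, 1, 1, 1], twist=[-0.78, -0.78, -0.78, 0, 0])

```text
time: 2.6
eef_pos: [0.4567, 0.1064, 0.3632]
tool_rot: [0.079, 0.997, -0.0, -0.0]
contact_force: [-0.9, 0.4, 0.1]
gripper_width: 1.001
grip_force: 0.0
```

Run:
```python
from h import *
import json
s=read_state(); C=cam("wrist",s); im=snapshot("wrist"); cv2.imwrite("pics/w1.png",im)
json.dump({"eef_pos":list(s["eef_pos"]),"tool_rot":list(s["tool_rot"])},open("pics/w1.json","w"))
print(s["eef_pos"],s["tool_rot"],s["time"],s["qpos"])
```

```text
[0.45673508 0.10636927 0.36315709] [ 7.93970435e-02  9.96843061e-01 -4.34164462e-06 -1.46703489e-04] 2.6 [ 8.77987548e-02  1.41981373e-01  1.71989409e+00  4.20558798e-05
  1.28000795e+00 -1.32404824e+00]
```

View pics/w1.png

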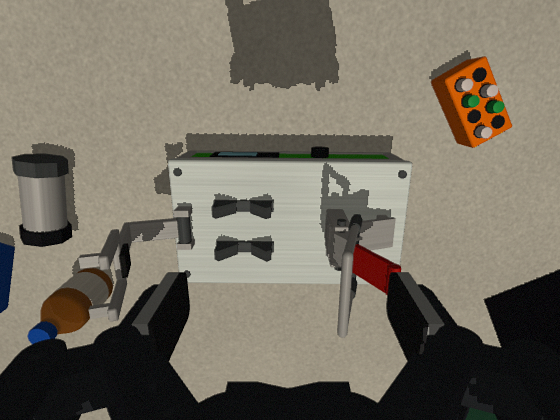

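Wrist view: the platform's top edge runs from (169,163) to (411,162), its left edge goes down to about (175,283), and its bottom edge is at row 283. The saddles are centred at (243,208) and (245,247). The jar caps are at (40,165) and (46,233), the raised clamp fork is on the left, and the loop bar and red lever are on the right.

Run:
```python
from h import *
import json
s=json.load(open("pics/w1.json")); C=cam("wrist",s); im=cv2.imread("pics/w1.png")
hsv=cv2.cvtColor(im,cv2.COLOR_BGR2HSV); V=hsv[...,2].astype(float)
S=hsv[...,1]
print("plat HSV",hsv[185,300],hsv[270,220],"bench",hsv[340,240],hsv[100,150])
g=cv2.cvtColor(im,cv2.COLOR_BGR2GRAY).astype(float)
top=[(c,150+np.argmax(np.diff(g[150:175,c]))+.5) for c in list(range(185,235,3))+list(range(335,395,3))]
bot=[(c,272+np.argmax(np.abs(np.diff(g[272:295,c])))+.5) for c in range(195,335,3)]
lef=[(160+np.argmax(np.abs(np.diff(g[r,160:185])))+.5,r) for r in list(range(180,203,2))+list(range(250,265,2))]
rig=[(398+np.argmax(np.abs(np.diff(g[r,398:420])))+.5,r) for r in list(range(185,260,3))]
L={}
for n,p in(("top",top),("bot",bot),("lef",lef),("rig",rig)):
    P=ray(C,p,.09)[:,:2].astype(np.float32)
    vx,vy,x,y=cv2.fitLine(P,cv2.DIST_HUBER,0,.002,.01).ravel(); L[n]=(np.array([x,y]),np.array([vx,vy]))
    res=np.abs((P-[x,y])@[-vy,vx]); print(n,np.degrees(np.arctan2(vy,vx)).round(2),np.median(res).round(4))
def X(a,b):
    (p,u),(q,v)=L[a],L[b]; t=np.linalg.solve(np.c_[u,-v],q-p); return p+t[0]*u
c=[X("top","lef"),X("top","rig"),X("bot","rig"),X("bot","lef")]
print("corners",np.round(c,4).tolist(),"centre",np.mean(c,0).round(4),"sizes",[np.linalg.norm(c[i]-c[(i+1)%4]).round(4) for i in range(4)])
v=ray(C,[(243,208),(245,247)],.125); print("saddles",v.round(4).tolist(),v.mean(0).round(4))
# jar dark caps
sub=V[140:260,0:90]; m=(sub<60).astype(np.uint8)*255
cs,_=cv2.findContours(m,0,2)
for k in sorted(cs,key=cv2.contourArea)[-3:]:print(cv2.contourArea(k),cv2.boundingRect(k),cv2.minAreaRect(k))
```

```text
plat HSV [ 30  21 183] [ 26  21 181] bench [ 20  44 157] [ 20  40 153]
top 80.28 0.0002
bot 80.13 0.0004
lef -9.07 0.0003
rig -9.39 0.0004
corners [[0.4275999963283539, -0.03750000149011612], [0.47769999504089355, 0.25529998540878296], [0.6437000036239624, 0.22789999842643738], [0.5928999781608582, -0.06390000134706497]] centre [0.5355 0.0955] sizes [np.float32(0.2971), np.float32(0.1682), np.float32(0.2962), np.float32(0.1674)]
saddles [[0.4927, 0.0478, 0.125], [0.5417, 0.0405, 0.125]] [0.5172 0.0441 0.125 ]
188.0 (0, 103, 15, 17) ((7.0, 111.0), (16.0, 14.0), 90.0)
689.5 (19, 80, 53, 27) ((45.795082092285156, 93.74590301513672), (23.72036361694336, 51.9675178527832), 84.80557250976562)
1144.0 (12, 13, 57, 37) ((40.313148498535156, 25.3996524810791), (59.064212799072266, 31.362262725830078), 16.927515029907227)
```

Call:
drive_tool([
  [-0.08, -1, 0],
  [-0.08, -1, 0],
  [-0.08, -1, 0],
  [-0.08, -1, 0],
  [-0.08, -1, 0],
  [-0.08, -1, 0],
  [-0.08, -1, 0],
  [-0.08, -1, 0],
  [-0.08, -1, 0],
  [-0.08, -1, 0],
  [-0.08, -1, 0.3],
  [-0.08, -1, 0.3],
  [-0.08, -1, 0.5],
  [-0.08, -1, 0.5],
  [-0.08, -1, 0.5],
  [-0.08, -1, 0.5],
  [-0.08, -1, 0.5],
  [-0.08, -1, 0.5],
], grip=[1, 1, 1, 1, 1, 1, 1, 1, 1, 1, 1, 1, 1, 1, 1, 1, 1, 1], twist=[0, 0, 0, 0, 0, 0, 0, 0, 0, 0, 0, 0, 0, 0, 0, 0, 0, 0])

```text
time: 4.45
eef_pos: [0.4287, -0.2544, 0.2908]
tool_rot: [0.079, 0.997, 0.0, 0.0]
contact_force: [0.8, -0.5, 0.7]
gripper_width: 1.0
grip_force: 0.0
```

Call:
drive_tool([
  [0, 0, 0],
  [0, 0, 0],
  [0, 0, 0],
  [0, 0, 0],
  [0, 0, 0],
  [0, 0, 0],
], grip=[1, 1, 1, 1, 1, 1], twist=[0.8, 0.8, 0.8, 0.8, 0, 0])

```text
time: 5.05
eef_pos: [0.4289, -0.2536, 0.2912]
tool_rot: [0.189, 0.982, 0.0, -0.0]
contact_force: [-0.1, -0.5, -0.7]
gripper_width: 1.002
grip_force: 0.0
```

Run:
```python
from h import *
import json
s=read_state(); C=cam("wrist",s); im=snapshot("wrist"); cv2.imwrite("pics/w2.png",im)
json.dump({"eef_pos":list(s["eef_pos"]),"tool_rot":list(s["tool_rot"])},open("pics/w2.json","w"))
M=Ro.from_quat(s["tool_rot"]).as_matrix()
print(s["eef_pos"],np.degrees(np.arctan2(M[1,:2],M[0,:2])),s["time"])
print(proj(C,[[.516,-.275,.03],[.411,-.231,.03]]).round())
V=cv2.cvtColor(im,cv2.COLOR_BGR2HSV)[...,2]
p=proj(C,[[.463,-.253,.03]])[0].astype(int); y0,x0=max(p[1]-140,0),max(p[0]-90,0)
m=(V[y0:p[1]+140,x0:p[0]+90]<60).astype(np.uint8)*255
cs,_=cv2.findContours(m,0,2)
for k in sorted(cs,key=cv2.contourArea)[-4:]:
    r=cv2.minAreaRect(k+np.array([x0,y0])); print(cv2.contourArea(k),np.round(r[0]),np.round(r[1]),r[2], ray(C,r[0],.04).round(4))
```

```text
[ 0.42886089 -0.25362063  0.29123869] [158.24504011  68.24503966] 5.05
[[298. 235.]
 [300. 145.]]
254.5 [349. 299.] [21. 49.] 79.3803482055664 [[ 0.6216 -0.2436  0.04  ]]
482.0 [230. 265.] [46. 19.] 7.125016689300537 [[ 0.5177 -0.3687  0.04  ]]
708.0 [297. 149.] [24. 52.] 85.60128784179688 [[ 0.4131 -0.2355  0.04  ]]
772.5 [303. 232.] [27. 48.] 86.18592071533203 [[ 0.5104 -0.2655  0.04  ]]
```

View pics/w2.png

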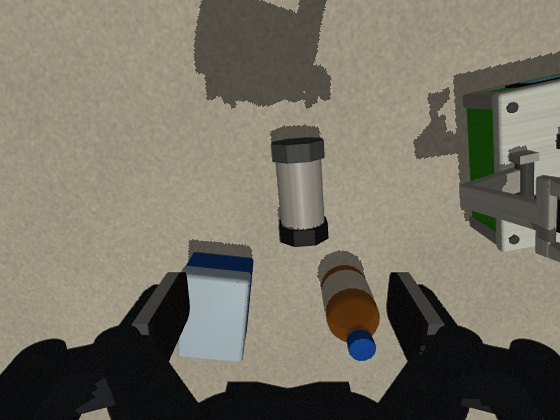

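The jar caps are at (297,149) and (303,232), which puts the jar centre near (0.462,-0.2505). The tip box and bottle are beyond it and clear of the fingers. I'll twist and descend on the jar.

Call:
drive_tool([
  [0, 0, 0],
  [0, 0, 0],
  [-0.76, 0.32, 1],
  [-0.76, 0.32, 1],
  [0, 0, 1],
  [0, 0, 1],
  [0, 0, 1],
  [0, 0, 1],
  [0, 0, 1],
  [0, 0, 1],
  [0, 0, 1],
  [0, 0, 1],
  [0, 0, 1],
  [0, 0, 1],
  [0, 0, 0.5],
  [0, 0, 0.5],
  [0, 0, 0.5],
  [0, 0, 0.35],
  [0, 0, 0],
  [0, 0, 0],
], grip=[1, 1, 1, 1, 1, 1, 1, 1, 1, 1, 1, 1, 1, 1, 1, 1, 1, 1, 1, 1], twist=[-0.59, -0.58, 0, 0, 0, 0, 0, 0, 0, 0, 0, 0, 0, 0, 0, 0, 0, 0, 0, 0])

```text
time: 7.1
eef_pos: [0.4618, -0.2505, 0.0145]
tool_rot: [0.149, 0.989, -0.0, 0.0]
contact_force: [0.6, 0.7, 0.0]
gripper_width: 0.998
grip_force: 0.0
```

Call:
drive_tool([
  [0, 0, 0],
  [0, 0, 0],
  [0, 0, 0],
  [0, 0, 0],
  [0, 0, 0],
  [0, 0, 0],
  [0, 0, 0],
  [0, 0, 0],
], grip=[0, 0, 0, 0, 0, 0, 0, 0], twist=[0, 0, 0, 0, 0, 0, 0, 0], squeeze=60)

```text
time: 7.9
eef_pos: [0.4618, -0.2505, 0.0151]
tool_rot: [0.149, 0.989, -0.0, 0.0]
contact_force: [-2.0, 0.3, 8.6]
gripper_width: 0.614
grip_force: 61.7
```

Call:
drive_tool([
  [0, 0, -0.5],
  [0, 0, -0.5],
  [0, 0, -1],
  [0, 0, -1],
  [0, 0, -1],
  [0, 0, -1],
  [0, 0, -1],
  [0, 0, -1],
  [0, 0, -1],
  [0, 0, -1],
  [0, 0, -1],
  [0, 0, -1],
  [0, 0, -1],
  [0, 0, -1],
], grip=[0, 0, 0, 0, 0, 0, 0, 0, 0, 0, 0, 0, 0, 0], twist=[0, 0, 0, 0, 0, 0, 0, 0, 0, -0.63, -0.63, -0.63, 0, 0])

```text
time: 9.3
eef_pos: [0.461, -0.2499, 0.2755]
tool_rot: [0.083, 0.997, 0.0, -0.0]
contact_force: [0.2, -0.7, -5.7]
gripper_width: 0.611
grip_force: 65.4
```

Call:
drive_tool([
  [-0.05, 1, 0],
  [-0.05, 1, 0],
  [-0.05, 1, 0],
  [-0.05, 1, 0],
  [-0.05, 1, 0],
  [-0.05, 1, 0],
  [-0.05, 1, 0],
  [-0.05, 1, 0],
  [-0.05, 1, 0],
  [-0.05, 1, 0],
  [-0.05, 1, 0],
  [-0.05, 1, 0],
  [-0.05, 1, 0],
  [-0.05, 1, 0],
  [-0.05, 0.8, 0],
  [0, 0, 0],
  [0, 0, 0],
], grip=[0, 0, 0, 0, 0, 0, 0, 0, 0, 0, 0, 0, 0, 0, 0, 0, 0], twist=[0, 0, 0, 0, 0, 0, 0, 0, 0, 0, 0, 0, 0, 0, 0, 0, 0])

```text
time: 11.0
eef_pos: [0.5252, 0.039, 0.2745]
tool_rot: [0.083, 0.997, -0.0, -0.0]
contact_force: [0.1, -1.1, -6.1]
gripper_width: 0.609
grip_force: 65.7
```

Run:
```python
from h import *
import json
s=read_state(); C=cam("wrist",s); im=snapshot("wrist"); 
json.dump({"eef_pos":list(s["eef_pos"]),"tool_rot":list(s["tool_rot"])},open("pics/w3.json","w"))
M=Ro.from_quat(s["tool_rot"]).as_matrix()
print(s["eef_pos"],np.degrees(np.arctan2(M[1,:2],M[0,:2])),s["time"],s["gripper_width"],s["contact_force"])
cv2.imwrite("pics/w3.png",im)
```

```text
[0.52518979 0.03902432 0.27447038] [170.46888124  80.46888514] 11.0 0.6088063319087158 [ 0.12105495 -1.13357353 -6.10114727]
```

View pics/w3.png

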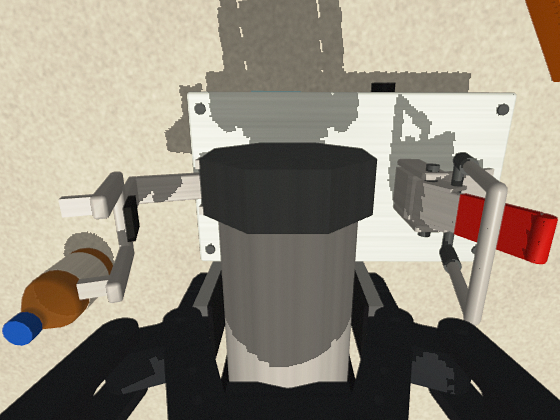

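The near cap's inner edge is at about (288,233), and the platform corners are at about (188,93) and (515,93). I'll use these to check the jar's offset along its axis and the mill fit.

Run:
```python
from h import *
import json
s=json.load(open("pics/w3.json")); C=cam("wrist",s); im=cv2.imread("pics/w3.png"); g=cv2.cvtColor(im,cv2.COLOR_BGR2GRAY).astype(float)
M=Ro.from_quat(s["tool_rot"]).as_matrix(); t=np.array(s["eef_pos"])
col=cv2.GaussianBlur(g,(5,1),0)[:,288]; d=np.diff(col); 
print("edges",[(i,round(d[i],0)) for i in range(130,250) if abs(d[i])>6])
for r in (143,165,233): print(r,((ray(C,(288,r),t[2]+.045)-t)@M).round(4))
def line(p,z=.09):
    P=ray(C,p,z)[:,:2].astype(np.float32); f=cv2.fitLine(P,cv2.DIST_HUBER,0,.002,.01).ravel()
    print(np.degrees(np.arctan2(f[1],f[0])).round(2),np.median(np.abs((P-f[2:])@[-f[1],f[0]])).round(4)); return f[2:],f[:2]
top=[(c,85+np.argmax(np.abs(np.diff(g[85:102,c])))+.5) for c in list(range(195,215,2))+list(range(415,505,3))]
bot=[(c,252+np.argmax(np.abs(np.diff(g[252:270,c])))+.5) for c in range(385,440,3)]
lef=[(180+np.argmax(np.abs(np.diff(g[r,180:202])))+.5,r) for r in list(range(100,165,2))]
rig=[(500+np.argmax(np.abs(np.diff(g[r,500:525])))+.5,r) for r in list(range(100,190,3))]
L=[line(x) for x in(top,lef,bot,rig)]
def X(a,b):
    (p,u),(q,v)=L[a],L[b]; k=np.linalg.solve(np.c_[u,-v],q-p); return p+k[0]*u
c=[X(0,1),X(0,3),X(2,3),X(2,1)]; print(np.round(c,4).tolist(),np.mean(c,0),[np.linalg.norm(c[i]-c[(i+1)%4]).round(4) for i in range(4)])
# bar ends, lever in view
```

```text
edges [(141, np.float64(-39.0)), (142, np.float64(-50.0)), (143, np.float64(-8.0)), (233, np.float64(60.0))]
143 [[ 0.0669 -0.0002 -0.045 ]]
165 [[ 0.0607 -0.0002 -0.045 ]]
233 [[ 0.0396 -0.0001 -0.045 ]]
80.39 0.0003
-5.2 0.0015
80.51 0.0
-6.69 0.0009
[[0.427700012922287, -0.039500001817941666], [0.4772000014781952, 0.25290000438690186], [0.64410001039505, 0.23340000212192535], [0.5960000157356262, -0.05480000004172325]] [0.5362536  0.09797517] [np.float32(0.2966), np.float32(0.168), np.float32(0.2922), np.float32(0.1689)]
```

Call:
drive_tool([
  [0, 0, 1],
  [0, 0, 1],
  [0, 0, 1],
  [0, 0, 1],
  [0, 0, 1],
  [0, 0, 1],
  [0, 0, 0.5],
  [0, 0, 0.5],
  [0, 0, 0.4],
  [0, 0, 0.3],
  [0, 0, 0.2],
  [0, 0, 0],
], grip=[0, 0, 0, 0, 0, 0, 0, 0, 0, 0, 0, 0], twist=[0, 0, 0, 0, 0, 0, 0, 0, 0, 0, 0, 0])

```text
time: 12.25
eef_pos: [0.5257, 0.039, 0.1161]
tool_rot: [0.083, 0.997, 0.0, -0.0]
contact_force: [-0.4, -0.4, -6.5]
gripper_width: 0.605
grip_force: 65.6
```

Run:
```python
from h import *
import json
s=json.load(open("pics/w3.json")); C=cam("wrist",s)
a=np.radians(80.45); R=np.array([[np.cos(a),-np.sin(a)],[np.sin(a),np.cos(a)]]); o=np.array([.5357,.0958])
for z in(.235,.245,.255):
  for p in [(503,190),(473,318)]: print(z,p,(ray(C,p,z)[0,:2]-o)@R)
s1=json.load(open("pics/w1.json")); C1=cam("wrist",s1)
for p,q in [((503,190),(358,222)),((473,318),(344,333))]:
  P=tri(C,p,C1,q); print("tri",P,(P[:2]-o)@R)
# lever tip
P=tri(C,(540,238),C1,(390,277)); print("lever tip",P,(P[:2]-o)@R)
```

```text
0.235 (503, 190) [0.06007743 0.03153807]
0.235 (473, 318) [ 0.05740244 -0.0508016 ]
0.245 (503, 190) [0.05361063 0.03422218]
0.245 (473, 318) [ 0.05108211 -0.04360883]
0.255 (503, 190) [0.04714382 0.03690628]
0.255 (473, 318) [ 0.04476178 -0.03641605]
tri [0.50620364 0.16487545 0.22108451] [0.06322446 0.04054777]
tri [0.58349002 0.13655176 0.24985689] [ 0.04811574 -0.04036665]
lever tip [0.54926736 0.18626342 0.22790708] [0.09146064 0.00162929]
```

Call:
drive_tool([
  [0, 0, 0.1],
  [0, 0, 0],
  [0, 0, 0],
  [0, 0, 0],
  [0, 0, 0],
  [0, 0, 0],
  [0, 0, 0],
], grip=[0, 0, 0, 0.72, 0.72, 0.72, 0.72], twist=[0, 0, 0, 0, 0, 0, 0])

```text
time: 12.95
eef_pos: [0.5258, 0.0391, 0.1143]
tool_rot: [0.083, 0.997, 0.0, 0.0]
contact_force: [0.0, 0.5, -1.1]
gripper_width: 0.717
grip_force: 0.0
```

Call:
drive_tool([
  [0, 0, -0.5],
  [0, 0, -1],
  [0, 0, -1],
  [0, 0, -1],
  [0, 0, -1],
  [0, 0, -1],
  [0, 0, -1],
  [0, 0, -1],
  [0, 0, -1],
  [0, 0, -1],
  [0, 0, 0],
], grip=[0.72, 0.72, 0.72, 0.72, 0.72, 0.72, 0.72, 0.72, 0.72, 0.72, 0.72], twist=[0, 0, 0, 0, 0, 0, 0, 0, 0, 0, 0])

```text
time: 14.05
eef_pos: [0.5263, 0.039, 0.3073]
tool_rot: [0.083, 0.997, 0.0, 0.002]
contact_force: [0.1, 0.6, 0.6]
gripper_width: 0.723
grip_force: 0.0
```

Run:
```python
from h import *
import json
s=read_state(); C=cam("wrist",s); im=snapshot("wrist"); 
json.dump({"eef_pos":list(s["eef_pos"]),"tool_rot":list(s["tool_rot"])},open("pics/w4.json","w"))
print(s["eef_pos"],s["time"],s["gripper_width"])
cv2.imwrite("pics/w4.png",im); sd=snapshot("side"); cv2.imwrite("pics/s4.png",sd)
cv2.imwrite("pics/c4.png",np.hstack([cv2.resize(im,(400,300)),cv2.resize(sd[130:340,160:440],(400,300))]))
```

```text
[0.52630739 0.03899817 0.30734202] 14.05 0.7228363072039747
```

View pics/c4.png

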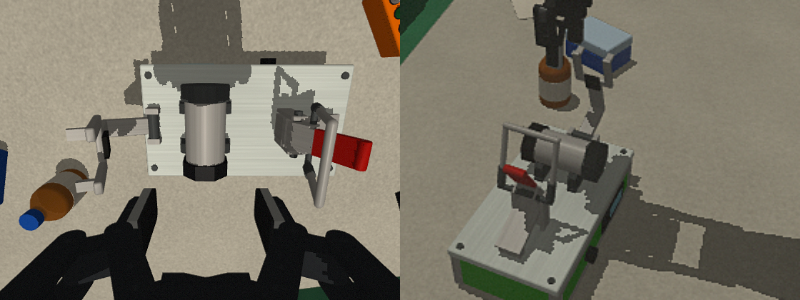

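The jar is seated between the saddles, square to the mill, and the clamp arm is still up. Next I'll estimate the clamp angle from the prong end in the earlier view.

```bash
cat >> h.py <<'E'
A=np.radians(80.45); RM=np.array([[np.cos(A),-np.sin(A),0],[np.sin(A),np.cos(A),0],[0,0,1]]); OM=np.array([.5357,.0958,0])
def m2w(p): return OM+np.atleast_2d(p)@RM.T
def w2m(p): return (np.atleast_2d(p)-OM)@RM
def armpt(f,x,y,z): c,s=np.cos(f),np.sin(f); return np.array([-.133+x*c-z*s, y, .1+x*s+z*c])
E
python3 - <<'E'
from h import *
import json
for n in("w1","w3"):
  C=cam("wrist",json.load(open(f"pics/{n}.json")))
  for f in(1.3,1.4,1.5,1.6,1.65):
    print(n,f,[proj(C,m2w(armpt(f,*p)))[0].round(0).tolist() for p in((.133,.032,.07),(.133,.019,.07),(.133,-.019,.07),(.119,.025,.0855),(.073,.032,.07))])
im=cv2.imread("pics/w3.png")[140:320,40:240]; cv2.imwrite("pics/c5.png",cv2.resize(im,None,fx=3,fy=3))
s=read_state(); print(w2m(s["eef_pos"]))
E
```

```text
w1 1.3 [[92.0, 255.0], [94.0, 269.0], [101.0, 308.0], [77.0, 258.0], [107.0, 229.0]]
w1 1.4 [[77.0, 253.0], [80.0, 267.0], [87.0, 306.0], [66.0, 255.0], [101.0, 227.0]]
w1 1.5 [[64.0, 250.0], [67.0, 264.0], [75.0, 302.0], [56.0, 251.0], [96.0, 225.0]]
w1 1.6 [[53.0, 247.0], [56.0, 260.0], [65.0, 298.0], [49.0, 247.0], [92.0, 223.0]]
w1 1.65 [[49.0, 245.0], [52.0, 258.0], [60.0, 295.0], [46.0, 245.0], [91.0, 222.0]]
w3 1.3 [[80.0, 195.0], [85.0, 218.0], [97.0, 282.0], [58.0, 202.0], [105.0, 171.0]]
w3 1.4 [[57.0, 193.0], [62.0, 216.0], [75.0, 279.0], [40.0, 199.0], [97.0, 170.0]]
w3 1.5 [[37.0, 190.0], [42.0, 213.0], [56.0, 274.0], [27.0, 196.0], [90.0, 168.0]]
w3 1.6 [[21.0, 187.0], [27.0, 209.0], [41.0, 269.0], [17.0, 192.0], [85.0, 166.0]]
w3 1.65 [[15.0, 185.0], [20.0, 207.0], [35.0, 266.0], [13.0, 190.0], [83.0, 165.0]]
[[-0.05771407  0.0006566   0.3045687 ]]
```

View pics/c5.png

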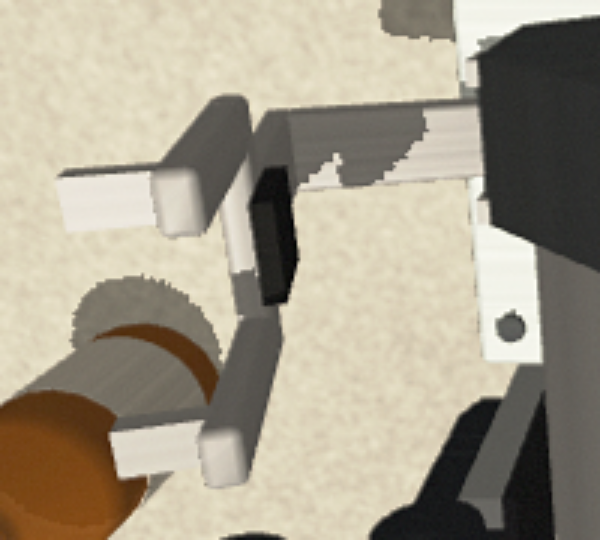

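The prong end at about (91,199) and the horn end at (61,199) give a clamp angle of about 1.27 rad. I'll work out the push path.

Run:
```python
from h import *
F=np.r_[1.36,1.27,np.linspace(1.15,0,15)]
P=np.array([armpt(f,.073,0,.07) for f in F])+[-.015,0,0]
print("start mill",P[0].round(4))
d=np.diff(P,axis=0)/.02
print([[0,round(a[0],2),round(-a[2],2)] for a in d])
```

```text
start mill [-0.2012  0.      0.186 ]
[[0, np.float64(0.4), np.float64(-0.22)], [0, np.float64(0.56), np.float64(-0.24)], [0, np.float64(0.4), np.float64(-0.12)], [0, np.float64(0.41), np.float64(-0.09)], [0, np.float64(0.41), np.float64(-0.06)], [0, np.float64(0.41), np.float64(-0.02)], [0, np.float64(0.42), np.float64(0.01)], [0, np.float64(0.41), np.float64(0.04)], [0, np.float64(0.41), np.float64(0.08)], [0, np.float64(0.4), np.float64(0.11)], [0, np.float64(0.39), np.float64(0.14)], [0, np.float64(0.38), np.float64(0.18)], [0, np.float64(0.36), np.float64(0.21)], [0, np.float64(0.34), np.float64(0.23)], [0, np.float64(0.32), np.float64(0.26)], [0, np.float64(0.3), np.float64(0.29)]]
```

Call:
drive_tool([
  [0, -1, 0],
  [0, -1, 0],
  [0, -1, 0],
  [0, -1, 0],
  [0, -1, 0],
  [0, -1, 0],
  [0, -1, 0],
  [0, -1, 0],
  [0, -0.4, 0],
  [0, 0, 1],
  [0, 0, 1],
  [0, 0, 1],
  [0, 0, 1],
  [0, 0, 1],
  [0, 0, 0.8],
  [0, 0, 0],
  [0, 0, 0],
], grip=[0, 0, 0, 0, 0, 0, 0, 0, 0, 0, 0, 0, 0, 0, 0, 0, 0], twist=[0, 0, 0, 0, 0, 0, 0, 0, 0, 0, 0, 0, 0, 0, 0, 0, 0])

```text
time: 15.85
eef_pos: [0.4978, -0.1264, 0.1883]
tool_rot: [0.083, 0.997, 0.0, -0.0]
contact_force: [-0.5, -0.3, -0.9]
gripper_width: 0.001
grip_force: 0.0
```

Run:
```python
from h import *
s=read_state(); print(w2m(s["eef_pos"]),s["time"],s["gripper_width"],s["contact_force"])
cv2.imwrite("pics/s5.png",snapshot("side"))
```

```text
[[-0.22540232  0.00052423  0.1882858 ]] 15.85 0.0007974785831812814 [-0.47902066 -0.30077872 -0.92916392]
```

Call:
drive_tool([
  [0, 0.6, 0.1],
  [0, 0.6, 0],
  [0, 0.4, -0.22],
  [0, 0.56, -0.24],
  [0, 0.4, -0.12],
  [0, 0.41, -0.09],
  [0, 0.41, -0.06],
  [0, 0.41, -0.02],
  [0, 0.41, 0.01],
  [0, 0.41, 0.04],
], grip=[0, 0, 0, 0, 0, 0, 0, 0, 0, 0], twist=[0, 0, 0, 0, 0, 0, 0, 0, 0, 0])

```text
time: 16.9
eef_pos: [0.5144, -0.0354, 0.2025]
tool_rot: [0.083, 0.997, -0.0, 0.002]
contact_force: [-1.0, -1.8, 16.8]
gripper_width: -0.001
grip_force: 6.3
```

Call:
drive_tool([
  [0, 0.41, 0.08],
  [0, 0.4, 0.11],
  [0, 0.39, 0.14],
  [0, 0.38, 0.18],
  [0, 0.36, 0.21],
  [0, 0.34, 0.23],
  [0, 0.32, 0.26],
  [0, 0.3, 0.25],
  [0, 0, 0],
], grip=[0, 0, 0, 0, 0, 0, 0, 0, 0], twist=[0, 0, 0, 0, 0, 0, 0, 0, 0])

```text
time: 17.8
eef_pos: [0.5239, 0.0233, 0.1723]
tool_rot: [0.083, 0.997, 0.001, 0.002]
contact_force: [0.7, 3.9, 6.8]
gripper_width: 0.001
grip_force: 3.1
```

Run:
```python
from h import *
s=read_state(); print(w2m(s["eef_pos"]),s["time"],s["contact_force"])
sd=snapshot("side"); im=snapshot("wrist"); cv2.imwrite("pics/c6.png",np.hstack([cv2.resize(im,(400,300)),cv2.resize(sd[160:340,180:420],(400,300))]))
```

```text
[[-0.0734456  -0.00039945  0.17227011]] 17.8 [0.71216218 3.87769397 6.7628274 ]
```

View pics/c6.png

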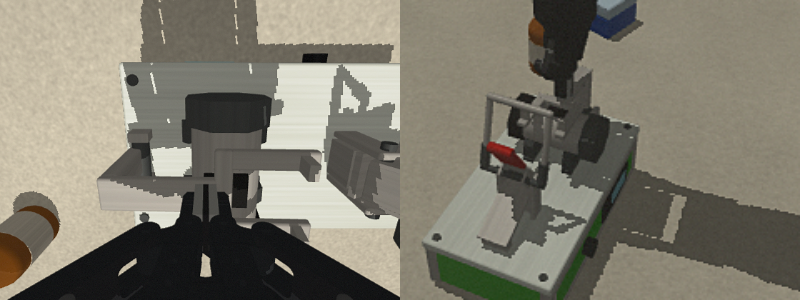

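The arm is nearly down over the jar, with the fingertips on its bar and cross piece. I'll press to contact.

Call:
drive_tool([
  [0, 0.1, 0.08],
  [0, 0.1, 0.05],
  [0, 0, 0],
], grip=[0, 0, 0], twist=[0, 0, 0])

```text
time: 18.2
eef_pos: [0.5241, 0.0255, 0.1698]
tool_rot: [0.083, 0.997, -0.0, 0.001]
contact_force: [-1.1, -4.1, 11.0]
gripper_width: 0.002
grip_force: 5.6
```

Call:
drive_tool([
  [0, 0, 0.08],
  [0, 0, 0],
  [0, 0, 0],
], grip=[0, 0, 0], twist=[0, 0, 0])

```text
time: 18.5
eef_pos: [0.5243, 0.0255, 0.1697]
tool_rot: [0.083, 0.997, -0.0, 0.002]
contact_force: [-7.2, -1.9, 29.4]
gripper_width: -0.005
grip_force: 14.1
```

Call:
drive_tool([
  [0, 0, -0.5],
  [0, 0, -1],
  [0, 0, -1],
  [0, 0, -1],
  [0, 0, -1],
  [0, 0, -1],
  [0, 0, -1],
  [0, 1, 0],
  [0, 1, 0],
  [0, 1, 0],
  [0, 1, 0],
  [0, 1, 0],
  [0, 0.9, 0],
  [0, 0, 0],
  [0, 0, 0],
], grip=[0, 0, 0, 0, 0, 0, 0.25, 0.25, 0.25, 0.25, 0.25, 0.25, 0.25, 0.25, 0.25], twist=[0, 0, 0, 0, 0, 0, 0, 0, 0, 0, 0, 0, 0, 0, 0])

```text
time: 20.0
eef_pos: [0.5428, 0.142, 0.297]
tool_rot: [0.083, 0.997, -0.0, -0.0]
contact_force: [0.3, 0.4, -0.9]
gripper_width: 0.254
grip_force: 0.0
```

Run:
```python
from h import *
s=read_state(); print(w2m(s["eef_pos"]),s["time"],s["contact_force"],s["gripper_width"])
C=cam("wrist",s); Ct=cam("side"); im=snapshot("wrist"); sd=snapshot("side"); cv2.imwrite("pics/w7.png",im); cv2.imwrite("pics/s7.png",sd)
print("bar expected wrist",proj(C,m2w([[.0465,y,.254] for y in(-.041,0,.041)])).round(),"side",proj(Ct,m2w([[.0465,y,.254] for y in(-.041,0,.041)])).round())
cv2.imwrite("pics/c7.png",np.hstack([cv2.resize(im,(400,300)),cv2.resize(sd[160:310,200:400],(400,300))]))
```

```text
[[0.04672463 0.00064578 0.29695151]] 20.0 [ 0.26013294  0.39908876 -0.91792003] 0.2541848473233223
bar expected wrist [[288. 301.]
 [288. 240.]
 [288. 171.]] side [[232. 216.]
 [252. 222.]
 [272. 228.]]
```

View pics/c7.png

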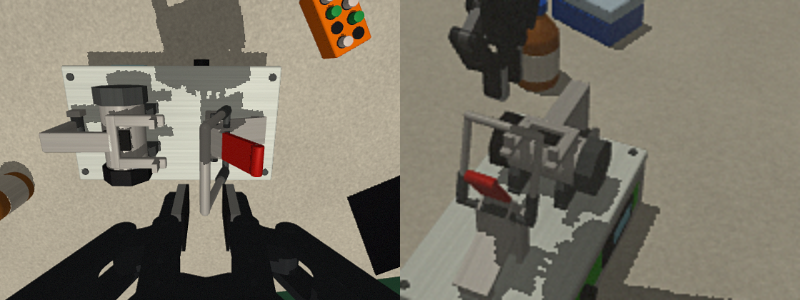

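The loop bar sits centred between the fingers at columns 288–290. It matches the prediction in both views: the side view shows it from (232,216) to (272,230). I'll descend and pinch.

Call:
drive_tool([
  [0, 0, 0.75],
  [0, 0, 0.75],
  [0, 0, 0.75],
  [0, 0, 0.75],
  [0, 0, 0],
  [0, 0, 0],
  [0, 0, 0],
  [0, 0, 0],
  [0, 0, 0],
  [0, 0, 0],
], grip=[0.25, 0.25, 0.25, 0.25, 0.25, 0, 0, 0, 0, 0], twist=[0, 0, 0, 0, 0, 0, 0, 0, 0, 0], squeeze=40)

```text
time: 21.1
eef_pos: [0.5432, 0.1416, 0.2374]
tool_rot: [0.083, 0.997, 0.0, 0.0]
contact_force: [-0.6, -1.8, 1.4]
gripper_width: 0.085
grip_force: 39.3
```

Run:
```python
from h import *
s=read_state(); print(w2m(s["eef_pos"]),s["gripper_width"],s["contact_force"])
# path of bar about loop pivot, lever 1.52 held
L=1.52; a=L-np.radians(32); p=np.array([57+20*np.cos(a),147+20*np.sin(a)])
t0=np.arctan2(254-p[1],46.5-p[0])
T=np.linspace(t0,np.arctan2(9.,-92.6),14)
B=p+93*np.c_[np.cos(T),np.sin(T)]
print(p,B.round(1).tolist()); print((np.diff(B,axis=0)/20*[1,-1]).round(2).tolist())
```

```text
[[4.64524307e-02 2.09125119e-04 2.37425126e-01]] 0.08473859043988921 [-0.59050563 -1.84467493  1.40058199]
[ 68.445899   163.40095717] [[46.6, 253.8], [38.1, 251.3], [29.9, 248.0], [22.0, 244.0], [14.6, 239.2], [7.6, 233.7], [1.2, 227.6], [-4.6, 221.0], [-9.7, 213.8], [-14.2, 206.1], [-17.8, 198.1], [-20.7, 189.7], [-22.8, 181.1], [-24.1, 172.4]]
[[-0.42, 0.12], [-0.41, 0.16], [-0.39, 0.2], [-0.37, 0.24], [-0.35, 0.27], [-0.32, 0.3], [-0.29, 0.33], [-0.26, 0.36], [-0.22, 0.38], [-0.18, 0.4], [-0.15, 0.42], [-0.1, 0.43], [-0.06, 0.44]]
```

Call:
drive_tool([
  [0, -0.42, 0.12],
  [0, -0.41, 0.16],
  [0, -0.4, 0.2],
  [0, -0.38, 0.23],
  [0, -0.36, 0.26],
  [0, -0.34, 0.29],
  [0, -0.31, 0.32],
  [0, -0.28, 0.35],
  [0, 0, 0],
], grip=[0, 0, 0, 0, 0, 0, 0, 0, 0], twist=[0, 0, 0, 0, 0, 0, 0, 0, 0])

```text
time: 22.0
eef_pos: [0.5331, 0.0841, 0.1971]
tool_rot: [0.084, 0.996, 0.0, -0.001]
contact_force: [2.6, 4.5, -1.5]
gripper_width: 0.084
grip_force: 38.9
```

Run:
```python
from h import *
s=read_state(); print(w2m(s["eef_pos"]),s["gripper_width"],s["contact_force"]@RM)
```

```text
[[-0.01201868  0.00062503  0.19709742]] 0.08373711823843492 [ 4.91579741 -1.79858694 -1.47794635]
```

Call:
drive_tool([
  [0, -0.24, 0.3],
  [0, -0.22, 0.31],
  [0, -0.2, 0.32],
  [0, -0.05, 0.33],
  [0, -0.04, 0.33],
  [0, 0, 0.3],
  [0, 0, 0],
], grip=[0, 0, 0, 0, 0, 0, 0], twist=[0, 0, 0, 0, 0, 0, 0])

```text
time: 22.7
eef_pos: [0.5311, 0.0695, 0.1627]
tool_rot: [0.083, 0.997, -0.0, 0.001]
contact_force: [-8.7, 0.5, 29.7]
gripper_width: 0.085
grip_force: 42.7
```

Run:
```python
from h import *
s=read_state(); print(w2m(s["eef_pos"]),s["gripper_width"],s["contact_force"]@RM)
```

```text
[[-2.66730126e-02  1.49866291e-04  1.62722883e-01]] 0.08522841199358495 [-0.90485652  8.63886003 29.73307023]
```

Call:
drive_tool([
  [0, 0, -0.15],
  [0, 0, 0],
], grip=[0, 0], twist=[0, 0])

```text
time: 22.9
eef_pos: [0.5309, 0.0696, 0.1637]
tool_rot: [0.083, 0.997, -0.0, 0.0]
contact_force: [0.4, -0.4, 0.7]
gripper_width: 0.086
grip_force: 40.0
```

Run:
```python
from h import *
s=read_state(); print(w2m(s["eef_pos"]),s["gripper_width"],s["contact_force"]@RM)
C=cam("wrist",s); Cs=cam("side"); im=snapshot("wrist"); sd=snapshot("side"); cv2.imwrite("pics/w8.png",im); cv2.imwrite("pics/s8.png",sd)
for z in(.1745,.179,.190):
  q=m2w([[-.0265,y,z] for y in(-.041,.041)]); print(z,proj(C,q).round().tolist(),proj(Cs,q).round().tolist())
q=m2w([armpt(0,.119,y,.0855) for y in(-.03,.03)]); print("horn",proj(C,q).round().tolist(),proj(Cs,q).round().tolist())
cv2.imwrite("pics/c8.png",np.hstack([cv2.resize(im[90:390,90:490],(400,300)),cv2.resize(sd[190:280,230:350],(400,300),interpolation=cv2.INTER_CUBIC)]))
```

```text
[[-0.02667075  0.00039429  0.16367133]] 0.08593370966322732 [-0.35525504 -0.49248991  0.74138487]
0.1745 [[288.0, 364.0], [289.0, 198.0]] [[251.0, 224.0], [287.0, 235.0]]
0.179 [[288.0, 371.0], [289.0, 202.0]] [[251.0, 223.0], [287.0, 234.0]]
0.19 [[288.0, 391.0], [289.0, 211.0]] [[251.0, 219.0], [287.0, 230.0]]
horn [[317.0, 363.0], [322.0, 234.0]] [[253.0, 226.0], [280.0, 234.0]]
```

View pics/c8.png

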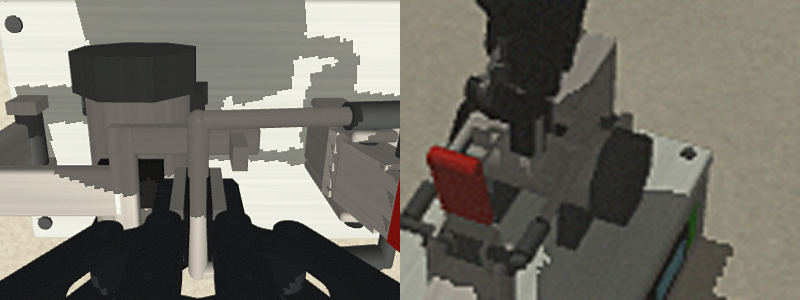

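The wrist crop shows the bar at column 288, on the hinge side of the horns (column about 322), with its end at row 202. That puts it at z ≈ 0.179, about 4 mm above its seat. I'll shift it slightly toward the horns and lower it again.

Call:
drive_tool([
  [0, 0.2, 0],
  [0, 0, 0.15],
  [0, 0, 0.1],
  [0, 0, 0],
], grip=[0, 0, 0, 0], twist=[0, 0, 0, 0])

```text
time: 23.4
eef_pos: [0.5319, 0.0728, 0.1622]
tool_rot: [0.083, 0.997, -0.001, 0.002]
contact_force: [-15.5, -7.6, 50.5]
gripper_width: 0.086
grip_force: 44.8
```

Run:
```python
from h import *
s=read_state(); print(w2m(s["eef_pos"]),s["gripper_width"],s["contact_force"]@RM)
```

```text
[[-2.32770995e-02 -2.08089361e-05  1.62171861e-01]] 0.08597515950479406 [-10.03224142  14.0171561   50.47372045]
```

The stop is firm at the same height at both x positions, so the bar is resting on the prongs. I'll relieve the force, open slightly and rise.

Call:
drive_tool([
  [0, 0, -0.22],
  [0, 0, 0],
  [0, 0, 0],
  [0, 0, 0],
  [0, 0, 0],
  [0, 0, -0.5],
  [0, 0, -1],
  [0, 0, -1],
  [0, 0, -1],
  [0, 0, -1],
  [0, 0, -1],
  [0, 0, 0],
], grip=[0, 0, 0.27, 0.27, 0.27, 0.27, 0.27, 0.27, 0.27, 0.27, 0.27, 0.27], twist=[0, 0, 0, 0, 0, 0, 0, 0, 0, 0, 0, 0])

```text
time: 24.6
eef_pos: [0.5323, 0.0738, 0.2758]
tool_rot: [0.083, 0.997, 0.0, 0.002]
contact_force: [-0.3, 1.0, 1.0]
gripper_width: 0.272
grip_force: 0.0
```

Run:
```python
from h import *
s=read_state(); print(w2m(s["eef_pos"]),s["gripper_width"],s["contact_force"]@RM,s["time"])
C=cam("wrist",s); Cs=cam("side"); im=snapshot("wrist"); sd=snapshot("side"); cv2.imwrite("pics/w9.png",im); cv2.imwrite("pics/s9.png",sd)
import json; json.dump({"eef_pos":list(s["eef_pos"]),"tool_rot":list(s["tool_rot"])},open("pics/w9.json","w"))
for n,I,CC in(("wrist",im,C),("side",sd,Cs)):
  h=cv2.cvtColor(I,cv2.COLOR_BGR2HSV); m=(((h[...,0]<6)|(h[...,0]>174))&(h[...,1]>180)&(h[...,2]>60)).astype(np.uint8)
  if n=="side": m[300:]=0
  k,l,st,ce=cv2.connectedComponentsWithStats(m); i=1+np.argmax(st[1:,4]); print(n,"red",st[i],ce[i])
  for L in(1.3,1.4,1.5,1.6,1.7):
    a=L-np.radians(20); q=[[.057+.086*np.cos(a),y,.147+.086*np.sin(a)] for y in(-.015,.015)]; print(L,proj(CC,m2w(q)).round().tolist())
  for z in (.1745,.179):print("bar",z,proj(CC,m2w([[x,.041,z] for x in(-.023,-.018)])).round().tolist())
g=cv2.cvtColor(im,cv2.COLOR_BGR2GRAY)
x,y=proj(C,m2w([[-.023,.041,.1745]]))[0].astype(int); print(x,y); print(g[y-16:y+24:2,x-18:x+40:2])
```

```text
[[-0.02222578 -0.00034191  0.27578624]] 0.271892541539451 [0.98422808 0.4670823  0.99953904] 24.6
wrist red [ 400  191   84   72 3782] [442.25885775 225.97567425]
1.3 [[489.0, 250.0], [498.0, 205.0]]
1.4 [[482.0, 253.0], [490.0, 208.0]]
1.5 [[473.0, 256.0], [481.0, 210.0]]
1.6 [[462.0, 258.0], [470.0, 211.0]]
1.7 [[450.0, 260.0], [458.0, 213.0]]
bar 0.1745 [[287.0, 152.0], [294.0, 152.0]]
bar 0.179 [[287.0, 153.0], [294.0, 153.0]]
side red [234 241  16   9  63] [241.31746032 244.25396825]
1.3 [[230.0, 255.0], [245.0, 260.0]]
1.4 [[232.0, 251.0], [247.0, 255.0]]
1.5 [[234.0, 246.0], [249.0, 251.0]]
1.6 [[236.0, 242.0], [251.0, 247.0]]
1.7 [[238.0, 239.0], [253.0, 243.0]]
bar 0.1745 [[286.0, 236.0], [285.0, 238.0]]
bar 0.179 [[286.0, 235.0], [285.0, 236.0]]
286 151
[[ 34  35  37  36  39  35  30 107 107 107 106 108 106 107 108 107 107 109
  108 107 104 201 205 205 206 206 205 205 204]
 [ 37  37  34  39  40  37  29 107 107 109 107 110 109 109 108 107 109 108
  109 108 106 203 208 208 208 209 209 210 208]
 [ 37  35  35  37  38  37  30 107 108 109 109 109 108 107 107 105 108 110
  111 110 
[... 1394 characters left out ...]
 73  81  84  85  85  82  75  78  77  76  75  76
   75  76  75  75  76  76  73  66  63  62  62]
 [ 82  83  82  82  82  80  76  82  87  88  84  83  76  81  80  79  80  80
   81  82  79  82  81  82  73 207 208 208 207]
 [ 84  84  84  85  84  83  76  82  84  88  86  83  75  86  85  82  79  79
   82  81  84  85  82  85  79 171 210 211 211]
 [ 84  87  85  86  86  87  79  82  85  88  86  81  79  84  87  83  71  74
   74  75  76  86  86  88  82 166 208 208 208]
 [ 85  86  81  85  84  84  79  80  85  86  86  81  78  88  81 186  97  72
   75  73  71  85  87  88  84 208 216 214 216]
 [ 86  80 199  83  81  80  74  79  87  88  85  80  74  81  72 194  96  86
   88  87  87  86  88  86  83 203 208 207 207]]
```

The bar is at column 286 (x ≈ -5 mm in the keeper frame), behind the horns, and the lever is still raised at about 1.6 rad. I'll plan the lever press.

Run:
```python
from h import *
D=np.radians(np.r_[76,np.arange(70,-23,-4.5),-24])
o=np.interp(D,np.radians([-20,0,70]),[15,0,-15]); s=70
c,S=np.cos(D),np.sin(D)
Px=57+s*c-11*S; Pz=147+s*S+11*c
x=Px+o; xc=x+np.where(D>0,15,-15); z=Pz+(xc-Px)*np.tan(D)
T=np.c_[x,z]; print(T.round(1).tolist()); print(np.degrees(D).round(0).tolist())
print([[0,a,b] for a,b in (np.diff(T,axis=0)/20*[1,-1]).round(2).tolist()])
```

```text
[[48.3, 217.6], [55.6, 216.5], [62.0, 217.4], [68.2, 217.0], [74.4, 215.8], [80.3, 213.9], [86.0, 211.3], [91.5, 208.2], [96.7, 204.6], [101.6, 200.5], [106.2, 196.0], [110.4, 191.0], [114.3, 185.8], [117.8, 180.2], [120.9, 174.3], [123.6, 168.1], [125.9, 161.7], [128.8, 156.0], [132.7, 151.2], [136.1, 145.8], [139.0, 139.8], [141.5, 133.4], [140.4, 128.6]]
[76.0, 70.0, 66.0, 61.0, 56.0, 52.0, 48.0, 43.0, 38.0, 34.0, 30.0, 25.0, 20.0, 16.0, 12.0, 7.0, 2.0, -2.0, -6.0, -11.0, -16.0, -20.0, -24.0]
[[0, 0.37, 0.05], [0, 0.32, -0.04], [0, 0.31, 0.02], [0, 0.31, 0.06], [0, 0.3, 0.1], [0, 0.29, 0.13], [0, 0.27, 0.16], [0, 0.26, 0.18], [0, 0.25, 0.2], [0, 0.23, 0.23], [0, 0.21, 0.25], [0, 0.19, 0.26], [0, 0.18, 0.28], [0, 0.16, 0.3], [0, 0.14, 0.31], [0, 0.11, 0.32], [0, 0.15, 0.28], [0, 0.19, 0.24], [0, 0.17, 0.27], [0, 0.15, 0.3], [0, 0.13, 0.32], [0, -0.06, 0.24]]
```

Call:
drive_tool([
  [0, 1, 0],
  [0, 1, 0],
  [0, 0.85, 0],
  [0, 0, 0.8],
  [0, 0, 1],
  [0, 0, 1],
  [0, 0, 0],
  [0, 0, 0],
], grip=[0, 0, 0, 0, 0, 0, 0, 0], twist=[0, 0, 0, 0, 0, 0, 0, 0])

```text
time: 25.5
eef_pos: [0.5411, 0.1301, 0.2168]
tool_rot: [0.083, 0.997, -0.0, -0.0]
contact_force: [1.2, 0.3, 0.1]
gripper_width: 0.0
grip_force: 0.0
```

Call:
drive_tool([
  [0, 0.68, 0],
  [0, 0.37, 0.05],
  [0, 0.32, -0.04],
  [0, 0.31, 0.02],
  [0, 0.31, 0.06],
  [0, 0.3, 0.1],
  [0, 0.29, 0.13],
  [0, 0.27, 0.16],
  [0, 0.26, 0.18],
  [0, 0.25, 0.2],
  [0, 0.23, 0.23],
  [0, 0.21, 0.25],
], grip=[0, 0, 0, 0, 0, 0, 0, 0, 0, 0, 0, 0], twist=[0, 0, 0, 0, 0, 0, 0, 0, 0, 0, 0, 0])

```text
time: 26.7
eef_pos: [0.5538, 0.2048, 0.1899]
tool_rot: [0.083, 0.997, -0.0, 0.0]
contact_force: [-2.1, -6.1, 3.0]
gripper_width: -0.001
grip_force: 2.8
```

Run:
```python
from h import *
s=read_state(); print(w2m(s["eef_pos"]),s["contact_force"]@RM)
```

```text
[[0.11049201 0.00027716 0.18992106]] [-6.37950697  1.00814248  2.99029506]
```

Contact force is as expected. I'll carry on down over centre.

Call:
drive_tool([
  [0, 0.19, 0.26],
  [0, 0.18, 0.28],
  [0, 0.16, 0.3],
  [0, 0.14, 0.31],
  [0, 0.11, 0.32],
  [0, 0.15, 0.28],
  [0, 0.19, 0.24],
  [0, 0.17, 0.27],
  [0, 0.15, 0.3],
  [0, 0.13, 0.32],
  [0, 0, 0.06],
  [0, 0, 0],
], grip=[0, 0, 0, 0, 0, 0, 0, 0, 0, 0, 0, 0], twist=[0, 0, 0, 0, 0, 0, 0, 0, 0, 0, 0, 0])

```text
time: 27.9
eef_pos: [0.5589, 0.2363, 0.1312]
tool_rot: [0.083, 0.997, 0.0, 0.0]
contact_force: [-0.6, 1.3, 2.4]
gripper_width: -0.001
grip_force: 1.2
```

Run:
```python
from h import *
s=read_state(); print(w2m(s["eef_pos"]),s["contact_force"]@RM)
```

```text
[[0.14243095 0.00039595 0.13123851]] [1.15595667 0.80703556 2.3662656 ]
```

Call:
drive_tool([
  [0, 0, 0.1],
  [0, 0, 0.1],
  [0, 0, 0.05],
  [0, 0, 0],
], grip=[0, 0, 0, 0], twist=[0, 0, 0, 0])

```text
time: 28.3
eef_pos: [0.5593, 0.2363, 0.1299]
tool_rot: [0.083, 0.997, 0.001, 0.002]
contact_force: [-10.7, -2.6, 36.4]
gripper_width: 0.001
grip_force: 18.5
```

Firm stop. I'll retreat upward and check the lever, bar and bystanders numerically.

Call:
drive_tool([
  [0, 0, -0.5],
  [0, 0, -1],
  [0, 0, -1],
  [0, 0, -1],
  [0, -0.5, -1],
  [0, -1, -1],
  [0, -1, -1],
  [0, -1, -1],
  [0, -1, -1],
  [0, 0, 0],
], grip=[0, 0, 0, 0, 0, 0, 0, 0, 0, 0], twist=[0, 0, 0, 0, 0, 0, 0, 0, 0, 0])

```text
time: 29.3
eef_pos: [0.5445, 0.1457, 0.2986]
tool_rot: [0.084, 0.996, 0.0, 0.002]
contact_force: [0.1, 1.6, 0.1]
gripper_width: 0.002
grip_force: 0.0
```

Run:
```python
from h import *
s=read_state(); print(w2m(s["eef_pos"]),s["contact_force"])
C=cam("wrist",s); im=snapshot("wrist"); sd=snapshot("side"); tp=snapshot("top"); cv2.imwrite("pics/w10.png",im)
for n,I,CC in(("wrist",im,C),("side",sd,cam("side"))):
  h=cv2.cvtColor(I,cv2.COLOR_BGR2HSV); m=(((h[...,0]<6)|(h[...,0]>174))&(h[...,1]>180)&(h[...,2]>60)).astype(np.uint8)
  if n=="side": m[310:]=0
  k,l,st,ce=cv2.connectedComponentsWithStats(m); i=1+np.argmax(st[1:,4]); print(n,"red",st[i],ce[i])
  for L in(0,.2,.5): a=L-np.radians(20); print(L,proj(CC,m2w([[.057+.086*np.cos(a)-.006*np.sin(a),y,.147+.086*np.sin(a)+.006*np.cos(a)] for y in(-.015,.015)])).round().tolist())
x,y=proj(C,m2w([[-.018,.041,.1745]]))[0]; print("bar end expected",x,y)
g=cv2.cvtColor(im,cv2.COLOR_BGR2GRAY); x,y=proj(C,m2w([[-.018,.0,.1745]]))[0].astype(int); print("bar mid",x,y,g[y,x-30:x+30:2])
t0=cv2.imread("pics/top0.png"); d=cv2.absdiff(t0,tp).max(2)
for n,(x,y) in dict(bottle=(359,187),box=(413,202),rack=(162,270)).items(): print(n,(d[y-20:y+20,x-22:x+22]>60).sum())
```

```text
[[ 0.05063425 -0.00038717  0.29855783]] [0.102267   1.57647991 0.106606  ]
wrist red [ 334  169   57   38 1797] [361.30773511 186.40178075]
0 [[380.0, 198.0], [383.0, 167.0]]
0.2 [[388.0, 203.0], [391.0, 171.0]]
0.5 [[395.0, 212.0], [398.0, 177.0]]
side red [224 277  26  32 431] [235.94895592 291.98839907]
0 [[225.0, 301.0], [239.0, 307.0]]
0.2 [[224.0, 297.0], [238.0, 302.0]]
0.5 [[223.0, 287.0], [238.0, 292.0]]
bar end expected 198.5725631226582 147.30569165323993
bar mid 202 198 [ 26  27  26   8 137 139 137 127 123 121 112 109  98  87 129 148 179 145
 124  81  27  31  28  73  37 203 199 199 200 198]
bottle 0
box 0
rack 939
```

Run:
```python
from h import *
s=read_state(); C=cam("wrist",s); im=cv2.imread("pics/w10.png"); tp=snapshot("top"); t0=cv2.imread("pics/top0.png")
for I in(t0,tp):
  h=cv2.cvtColor(I,cv2.COLOR_BGR2HSV)[230:310,130:200]; m=((h[...,0]<14)&(h[...,1]>170)&(h[...,2]>90)).astype(np.uint8)
  y,x=np.nonzero(m); print("rack",len(x),x.mean()+130,y.mean()+230)
for z in(.1745,.182,.19): print(z,proj(C,m2w([[-.017,.041,z],[-.017,-.041,z]])).round(1).tolist())
g=cv2.cvtColor(im,cv2.COLOR_BGR2GRAY)
for r in range(138,164,2): print(r,g[r,190:222:2])
```

```text
rack 387 162.91989664082686 270.7906976744186
rack 26 149.80769230769232 261.46153846153845
0.1745 [[197.2, 149.7], [205.2, 247.9]]
0.182 [[194.7, 151.2], [203.1, 251.8]]
0.19 [[191.9, 152.9], [200.7, 256.1]]
138 [ 58  57  59  28  28  23  18 102 100 100  99 101 100  99  99  99]
140 [ 59  57  56  29  30  28  58 102 101 102 102 102 102 101 102 102]
142 [ 57  55  54  29  30  53  63  59  59  55  59  56  59  54  99 101]
144 [ 76  74  66  65  36  29  29  32  29  28  27  28  69  27 102 101]
146 [108  68  69  66  37  29  31  29  32  33  26  22  75  30  96  97]
148 [76 68 70 64 34 58 58 45 48 58 59 72 77 76 76 79]
150 [ 74  70  68  63 107 116 109  98 109 112 117 115 117 119  82 122]
152 [ 74  74  70 105 132 140 132 113 134 134 135 134 136 136 138 146]
154 [ 74  73  68 122 144 163 148 129 146 147 147 146 147 147 147 154]
156 [ 75  73  68 121 144 168 158 130 145 144 143 143 141 141 139 140]
158 [ 64  64  62 116 143 167 162 133 111 109  72  89  81  73  71  70]
160 [127 129 127 120 142 163 165 135  86  74  76  75 123 128 127 128]
162 [158 158 161 134 141 159 172 137 112  65  71  71  73 162 162 167]
```

The bar end is at about (200,150), which matches the seated height. The rack seems to be hidden by the arm in the top view, so I'll check it from the wrist and side views.

Run:
```python
from h import *
import json
def rk(im,C,z=.06):
  h=cv2.cvtColor(im,cv2.COLOR_BGR2HSV); m=((h[...,0]<14)&(h[...,0]>5)&(h[...,1]>200)&(h[...,2]>150)).astype(np.uint8)
  k,l,st,ce=cv2.connectedComponentsWithStats(m); i=1+np.argmax(st[1:,4]); return st[i].tolist(),ray(C,ce[i],z).round(3).tolist()
s=read_state(); im=cv2.imread("pics/w10.png")
print(rk(cv2.imread("pics/w1.png"),cam("wrist",json.load(open("pics/w1.json"))))); print(rk(im,cam("wrist",s)))
print(rk(cv2.imread("pics/side0.png"),cam("side")),rk(snapshot("side"),cam("side")))
```

```text
([445, 57, 67, 90, 1617], [[0.422, 0.348, 0.06]])
([434, 0, 81, 78, 1754], [[0.439, 0.353, 0.06]])
([255, 386, 59, 34, 715], [[0.426, 0.367, 0.06]]) ([255, 386, 60, 34, 779], [[0.425, 0.368, 0.06]])
```

The rack hasn't moved: the side view is the same as at the start. Everything is released and clear, so I'll hand in.

```bash
python3 -c "
from rig import *
print(hand_in())"
```

```text
the job is handed in; nothing more can be done
None
```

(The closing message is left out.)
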